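# Sort the small pieces out of the kiln

## Task

Sort the pieces that came out of the kiln: both cream kiln posts into the black tray, both glaze test tiles into the blue tray, and the turquoise cup in the middle of the round wooden board. Set each one down gently, standing upright on its foot, flat on the tray floor or board, and do not disturb the brown pot or the red bowl.

Things in the scene. Friction and masses are not known exactly. Their poses are not given: they have to be found in the camera images.
- round_post: Loose round kiln post, cream fireclay, a plain upright cylinder 36 mm in diameter and 70 mm tall with a dark dot (bore) on top. Origin at the centre of its underside, z up. About 130 g.
- square_post: Loose square kiln post, cream fireclay, an upright block 36 x 36 mm and 55 mm tall with a dark dot (bore) on top. Origin at the centre of its underside, z up, x and y square to its sides. About 120 g.
- green_tile: Loose glaze test tile, an upside-down T of off-white stoneware, its upper part glazed green: a foot 40 x 40 x 7 mm with an upright fin 8 mm thick (along its x), 40 mm wide (along its y) across the middle, reaching 68 mm above the table. Origin at the centre of the foot's underside, z up. Grip the fin across its 8 mm. About 90 g.
- blue_tile: The second glaze test tile, same shape and sizes as the green one (foot 40 x 40 x 7 mm; fin 8 mm thick along its x, 40 mm along its y, top at 68 mm), upper part glazed dark blue. Origin at the centre of the foot's underside, z up. About 90 g.
- cup: Loose turquoise glazed cup without handle, open upward: 52 mm outer diameter (44 mm at the foot), straight-sided above 8 mm, 62 mm tall, wall 4 mm. Origin at the centre of its underside, z up. About 110 g.
- blue_tray: Fixed low tray, blue painted metal, 110 mm (its x) by 160 mm (its y) outside, walls 4 mm thick and 16 mm high, floor 4 mm thick, so inside it is 102 x 152 mm and a thing stands in it at z = 4 mm. Origin at the centre of its underside, z up. It takes the two tiles.
- black_tray: Fixed low tray, black plastic, the same sizes as the blue tray (110 x 160 mm outside, along its x and y, walls 4 mm thick, 16 mm high, floor 4 mm). Origin at the centre of its underside, z up. It takes the two kiln posts.
- round_board: Fixed round board of light wood, 110 mm in diameter, flat top 14 mm above the table, no rim. Origin at the centre of its underside, z up. It takes the cup.
- slip_pot: Bystander: a dark brown clay-smeared pot, 88 mm across at the rim band, 80 mm tall, loose. Origin at the centre of its underside. Leave it alone.
- red_bowl: Bystander: a red bowl with dried clay in it, 110 mm across, 40 mm tall, loose. Origin at the centre of its underside. Leave it alone.
There are look-alikes about, which are no part of the job. What is shaped like the green_tile but pink is not meant. What is shaped like the square_post but yellow is not meant.

How it is judged (in metres and radians):
At the end, for the whole second after the job is handed in: Both posts inside the black tray and both tiles inside the blue tray (centre within 45 mm along x, 70 mm along y of the tray's, standing on its floor, not on the rim); cup on the round board within 18 mm of its centre; all five upright within 0.15 rad and at rest (z of round_post in the frame of black_tray between -0.002 and 0.012 m and angle between each of round_post, square_post, green_tile, blue_tile, cup's own z axis and vertical below 0.15 rad and linear speed of each of round_post, square_post, green_tile, blue_tile, cup below 0.02 m/s and x of round_post in the frame of black_tray between -0.045 and 0.045 m and y of round_post in the frame of black_tray between -0.07 and 0.07 m and z of square_post in the frame of black_tray between -0.002 and 0.012 m and x of square_post in the frame of black_tray between -0.045 and 0.045 m and y of square_post in the frame of black_tray between -0.07 and 0.07 m and z of green_tile in the frame of blue_tray between -0.002 and 0.012 m and x of green_tile in the frame of blue_tray between -0.045 and 0.045 m and y of green_tile in the frame of blue_tray between -0.07 and 0.07 m and z of blue_tile in the frame of blue_tray between -0.002 and 0.012 m and x of blue_tile in the frame of blue_tray between -0.045 and 0.045 m and y of blue_tile in the frame of blue_tray between -0.07 and 0.07 m and z of cup in the frame of round_board between 0.01 and 0.022 m and horizontal distance between cup and round_board below 0.018 m); the robot touches nothing.
It fails at once if the brown pot or the red bowl is disturbed (moved by more than 15 mm) (distance of any of slip_pot, red_bowl from where it was at the start of the episode above 0.015 m).
It fails at once if a piece is dropped from a height: no finger on it while its foot is over 30 mm above the table ((height (world z) of round_post above 0.03 m and contact force between round_post and the fingers below 0.1 N) or (height (world z) of square_post above 0.03 m and contact force between square_post and the fingers below 0.1 N) or (height (world z) of green_tile above 0.03 m and contact force between green_tile and the fingers below 0.1 N) or (height (world z) of blue_tile above 0.03 m and contact force between blue_tile and the fingers below 0.1 N) or (height (world z) of cup above 0.03 m and contact force between cup and the fingers below 0.1 N)).
It also fails if it takes over 131 s, if anything falls off the work surface, if the arm or the gripper's body presses on something with over 40 N, if the wrist force passes 120 N, or if a joint passes its speed limit or range.

## Robot

A 7-joint arm with a two-finger parallel gripper is mounted at the origin on the work surface. World frame = base frame: x ahead of the robot, y to its left, z up, the work surface at z = 0. Lengths are in m, angles in degrees, forces in N, time in s.
With the tool pointing down it reaches from about 0.425 to 0.875 m from the base axis. Payload 4.7 kg.
Tool frame: the origin (TCP) lies between the finger pads; the fingertips stand 8 mm ahead of it and the grasp point (between the pads) lies 11 mm behind it (env.tip_extent is the distance from the TCP to the fingertips, in m); z points along the fingers, y is the line along which they close (so a half turn about z gives the same grasp; the last joint's range is limited). The gripper opens to 87 mm and grips with 3 to 60 N. Pads are 19 mm wide; open, the fingers measure 117 mm over their backs; the gripper's body (75 mm by 190 mm) begins 51 mm behind the grasp point.
Start: joints at [-64.681, 18.392, -4.016, 83.108, 1.295, 78.541, -3.26], TCP at [0.27, 0.591, 0.231] pointing down, gripper open.
Joint ranges: [-163.93, 163.93], [-17.29, 119.83], [-79.2, 71.16], [3.27, 140.29], [-89.18, 269.18], [5.43, 117.66], [-154.24, 154.24]. Speed limits (degrees/s): [147.25, 147.25, 180, 180, 180, 180, 180].

## Interface

Orientations are given as [roll, pitch, yaw] about the fixed x, y, z axes, in that order (R = Rz(yaw) Ry(pitch) Rx(roll)).
In Python, from cell import sensors, vision, workorder, env gives the robot as it stands.
- The arm moves only by the tool drive_tool, never from a script. Its argument "moves" is a list of rows, each an object of numbers: "x", "y", "z": the shift along the tool's x, y, z in mm; "rx", "ry", "rz": the turn, a rotation vector about the tool's x, y, z in rad; "fingers": the closure, from -1 (fully open) to 1 (shut). In form: [{"x": .., "y": .., "z": .., "rx": .., "ry": .., "rz": .., "fingers": ..}, ...]. A call has 1 to 20 rows; each row is the pose to reach, as a shift and turn from the pose commanded when the call began, along the tool's axes at that moment; what a row does not reach only later rows make up. A row lasts 1/8 s, in which the tool goes at most 62.5 mm and 10.7 degrees, less where a joint would pass 70% of its speed; a pose out of reach is approached as far as the arm can. A call with a gripper value outside its range is refused whole. The fingers move at their own pace and stop on an object; "force" is the grip in N (left out, the last holds). Time passes only in rows, so rows that repeat a pose let the fingers close. It gives the time, the measured TCP pose, the force, the opening and the grip force at its end, in the units of the state.
- sensors.get_obs(): the state, without advancing time (a new reading comes with each control period).
- vision.read_camera(name): name is "side" or "top" or "wrist"; returns a dict with "image" (384x512x3 uint8, red, green, blue), "fx", "fy", "cx", "cy" (pixels), "R" (3x3) and "t" (3): a world point X has camera coordinates R X + t. Camera axes: x right, y down, z forward; pixel columns grow to the right and rows downward; lengths in m; the calibration is good to about 2 mm. A picture is of the moment at which its call begins. There is no depth.
- workorder.sign_off(): hands the job in; it is judged then, once.
The state is a dict: "time_s": time; "qpos": joint angles; "joint_velocities": joint speeds; "effort": joint torques, N m; "tool_pos": TCP position; "tool_rot": TCP orientation; "force": force on the tool from outside, world axes, zero at the start; "wrist_torque": the same for the moment, N m; "grip_width": finger opening in m; "grasp_force": force on a finger pad.
Only numpy, scipy, OpenCV 4.12 (cv2) and the standard library are available. Lean on these libraries where they do the work, as an engineer would, in place of code of your own. Each camera call takes 0.05 s, during which the arm holds its last target. There are 200 camera calls.

## Working session

There is one attempt and no reset: what is moved stays moved. The work goes in short steps, Python scripts to look and compute and a tool call to move; the robot and the scene stay as the last step left them, time stands still between calls to the robot, and variables do not carry over. Pictures are saved under pics/ and viewed, at most 14 in all, crops included, and the job is handed in when it is done.

Besides the shell and the picture viewer there is one more tool, called after "Call:" in YAML: its name, and indented under it one key for each argument. drive_tool: Moves the arm, as the interface text tells. Its arguments: {"type":"object","properties":{"moves":{"type":"array"},"force":{"type":"number"}},"required":["moves"]}

```bash
ls; mkdir -p pics; cat > h.py <<'E'
import numpy as np, cv2
from cell import sensors, vision, workorder, env
def cam(n):
    return vision.read_camera(n)
def ray(c,u,v):
    d=c["R"].T@np.array([(u-c["cx"])/c["fx"],(v-c["cy"])/c["fy"],1.]); o=-c["R"].T@c["t"]; return o,d
def onz(c,u,v,z):
    o,d=ray(c,u,v); return o+d*(z-o[2])/d[2]
def proj(c,X):
    p=c["R"]@np.array(X)+c["t"]; return c["fx"]*p[0]/p[2]+c["cx"],c["fy"]*p[1]/p[2]+c["cy"]
def save(n,im): cv2.imwrite("pics/"+n,cv2.cvtColor(im,cv2.COLOR_RGB2BGR))
E
python3 - <<'E'
from h import *
import pickle
cs={n:cam(n) for n in("top","side")}
pickle.dump(cs,open("c0.pkl","wb"))
for n,c in cs.items():
    save(n+"0.png",c["image"]); print(n,c["fx"],-c["R"].T@c["t"],c["R"].round(2).tolist())
print(sensors.get_obs())
E
```

```text
pics
top 387.5765260226653 [0.40710118 0.02215    1.21339362] [[-0.01, -1.0, 0.02], [-0.99, 0.01, -0.11], [0.11, -0.02, -0.99]]
side 397.0737454149087 [ 0.15841047 -0.66074059  0.62304706] [[0.85, -0.53, -0.01], [-0.33, -0.52, -0.79], [0.42, 0.67, -0.61]]
{'time_s': 0.1, 'qpos': array([-64.68201596,  18.43492091,  -4.01463608,  83.16872308,
         1.2949233 ,  78.54156196,  -3.25967751]), 'joint_velocities': array([ 0.04171308, -0.01428647, -0.00273036, -0.22062397, -0.02151048,
       -0.00454817,  0.07907536]), 'effort': array([-7.00088094e-04, -4.92568016e+01, -4.06004721e-01, -3.13399816e+01,
       -6.40825205e-02,  3.93620844e-02,  7.55958786e-05]), 'tool_pos': array([0.26950389, 0.5909548 , 0.22956242]), 'tool_rot': array([-1.79900020e+02,  5.75003565e-03,  1.55491091e+02]), 'force': array([ 0.42087257, -0.18749207,  1.03447903]), 'wrist_torque': array([-0.01626242, -0.00999965, -0.01172849]), 'grasp_force': 0.0, 'grip_width': 0.0868303005504277}
```

View pics/top0.png

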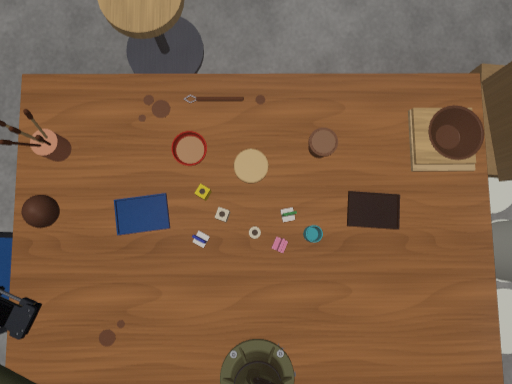

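View pics/side0.png

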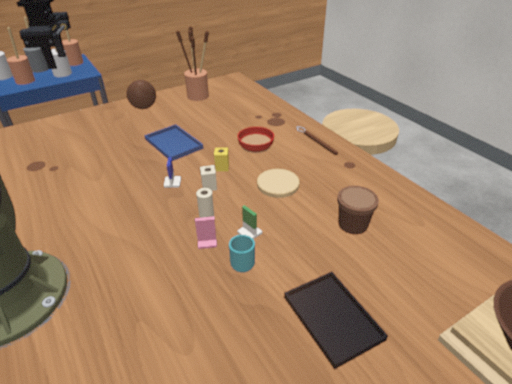

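Top view: cream square post (222,214) against the yellow look-alike (202,192). Round post is at (255,232), green tile (288,214), pink look-alike (280,245), blue tile (201,239), and cup (313,234). Places and bystanders: board (251,166), blue tray (142,214), black tray (374,210), pot (322,142), bowl (190,148). By the description I choose the cream, green, dark blue and turquoise pieces. Next: a close crop and first measurements.

```bash
python3 - <<'E'
from h import *
import pickle
cs=pickle.load(open("c0.pkl","rb")); T=cs["top"]; S=cs["side"]
a=cv2.resize(T["image"][175:260,180:340],None,fx=4,fy=4,interpolation=cv2.INTER_CUBIC)[:, :640]
b=cv2.resize(S["image"][140:280,150:290],None,fx=1.8,fy=1.8,interpolation=cv2.INTER_CUBIC)
im=np.zeros((a.shape[0]+b.shape[0],640,3),np.uint8); im[:a.shape[0]]=a; im[a.shape[0]:,:b.shape[1]]=b
save("crop0.png",im)
def tri(p,q):
    o1,d1=ray(T,*p);o2,d2=ray(S,*q)
    A=np.stack([d1,-d2],1);s=np.linalg.lstsq(A,o2-o1,rcond=None)[0]
    x,y=o1+s[0]*d1,o2+s[1]*d2
    return ((x+y)/2).round(4),round(np.linalg.norm(x-y),4)
def mask(c,name):
    h,s,v=[x.astype(int) for x in cv2.split(cv2.cvtColor(c["image"],cv2.COLOR_RGB2HSV))]
    return {"blue":(h>105)&(h<130)&(s>120),"green":(h>45)&(h<80)&(s>90),"turq":(h>83)&(h<100)&(s>110),
     "black":(v<45),"red":((h<5)|(h>174))&(s>170)&(v>60),"board":(h>12)&(h<24)&(v>170)&(s>60)&(s<150)}[name].astype(np.uint8)
for n,z in(("blue",.016),("black",.016),("green",.05),("turq",.062),("red",.04),("board",.014)):
  for cn,c in cs.items():
    N,L,st,ce=cv2.connectedComponentsWithStats(mask(c,n))
    for i in range(1,N):
        if st[i][4]>(12 if n in("green","blue","turq") else 150):
            ct=max(cv2.findContours((L==i).astype(np.uint8),cv2.RETR_EXTERNAL,cv2.CHAIN_APPROX_NONE)[0],key=len)
            print(n,cn,st[i],ce[i].round(1),[round(float(x),1) for x in sum([list(np.atleast_1d(k)) for k in cv2.minAreaRect(ct)],[])],onz(c,*ce[i],z)[:2].round(3))
print("round top",tri((255,232.5),(204.5,193)),"square",tri((222,214),(208,171)),"cup",tri((313,234),(242,243)))
print(proj(T,(0,0,0)))
E
```

```text
blue top [ 114  194   55   40 1783] [141.  213.6] [140.9, 213.6, 34.3, 52.5, 82.6] [0.49 0.35]
blue top [  0 237  12  56 564] [  5.  261.8] [5.5, 264.5, 55.0, 11.0, 90.0] [0.348 0.754]
blue top [193 236  12   7  30] [198.6 238.7] [198.7, 238.6, 12.5, 2.2, 26.6] [0.411 0.173]
blue top [  1 294   8   6  23] [  4.4 296.4] [4.5, 296.5, 8.5, 2.2, 26.6] [0.246 0.75 ]
blue side [   0   55  101   56 2335] [47.3 86.2] [48.0, 81.6, 36.3, 103.9, 77.2] [0.243 0.978]
blue side [148 129  48  38 563] [171.5 142.9] [172.5, 142.4, 35.6, 34.8, 54.5] [0.48  0.333]
black top [  0 293  24  40 355] [  5.5 311.9] [3.5, 314.3, 25.9, 34.6, 27.6] [0.201 0.744]
black top [ 20 298  22  40 239] [ 30.9 313.9] [30.7, 318.1, 18.4, 39.4, 4.4] [0.195 0.669]
black top [  0 365  35  19 280] [ 13.1 376.3] [14.8, 378.2, 38.5, 10.2, 28.3] [0.018 0.712]
black side [ 18   0  50  27 769] [40.4 12.6] [42.5, 13.0, 26.0, 49.0, 90.0] [0.403 2.166]
black side [ 21  27  44  41 701] [44.3 43.8] [43.6, 48.7, 40.8, 37.9, 77.0] [0.321 1.526]
black side [332 276  53  61 221] [361.8 310.6] [357.3, 306.1, 77.3, 4.3, 48.5] [ 0.542 -0.395]
[... 596 characters left out ...]
56.1 137.1] [255.5, 138.5, 23.0, 35.0, 90.0] [0.686 0.191]
board top [234 149  34  33 862] [250.6 165.3] [250.5, 165.0, 32.0, 33.0, 90.0] [0.639 0.012]
board top [413 165  61   5 227] [444.8 166.7] [443.0, 167.0, 4.0, 60.0, 90.0] [ 0.63  -0.605]
board side [     0     72    512    312 107448] [239.8 249.8] [255.5, 227.5, 511.0, 311.0, 0.0] [ 0.434 -0.147]
board side [243 135  26   9 176] [255.4 139. ] [255.5, 139.0, 8.0, 25.0, 90.0] [0.702 0.22 ]
round top (array([0.4286, 0.0009, 0.0693]), np.float64(0.0028)) square (array([0.485 , 0.099 , 0.0506]), np.float64(0.0023)) cup (array([ 0.4235, -0.1722,  0.0605]), np.float64(0.005))
(np.float64(256.57880290261426), np.float64(375.94687891140734))
```

View pics/crop0.png

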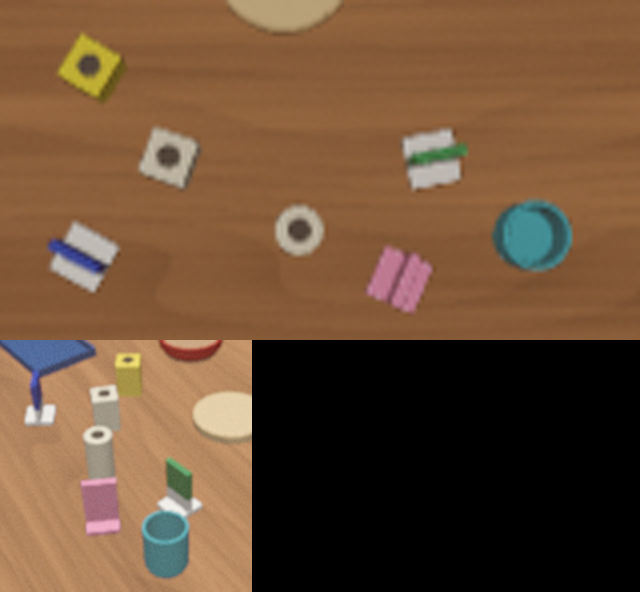

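Crop confirms: cream square post, round post, green and dark blue tiles, turquoise cup; the yellow and pink ones are left alone. Move over the field for a close wrist view.

Call:
drive_tool:
  moves:
    - {"x":-337,"y":-352,"z":-60,"rz":1.142}
    - {"x":-337,"y":-352,"z":-60,"rz":1.142}
    - {"x":-337,"y":-352,"z":-60,"rz":1.142}
    - {"x":-337,"y":-352,"z":-60,"rz":1.142}
    - {"x":-337,"y":-352,"z":-60,"rz":1.142}
    - {"x":-337,"y":-352,"z":-60,"rz":1.142}
    - {"x":-337,"y":-352,"z":-60,"rz":1.142}
    - {"x":-337,"y":-352,"z":-60,"rz":1.142}
    - {"x":-337,"y":-352,"z":-60,"rz":1.142}
    - {"x":-337,"y":-352,"z":-60,"rz":1.142}
    - {"x":-337,"y":-352,"z":-60,"rz":1.142}
    - {"x":-337,"y":-352,"z":-60,"rz":1.142}

```text
invalid input at $.moves[0]: expected keys x, y, z, rx, ry, rz, fingers
```

```bash
python3 - <<'E'
from h import *
import pickle
c=cam("wrist"); pickle.dump(c,open("w1.pkl","wb")); save("w1.png",c["image"])
o=sensors.get_obs(); print(o["time_s"],o["tool_pos"],o["tool_rot"],c["fx"],-c["R"].T@c["t"],c["R"].round(3).tolist())
for n,p in dict(rp=(.4286,.001,.069),sp=(.485,.099,.055),bt=(.411,.173,.068),gt=(.485,-.103,.068)).items(): print(n,proj(c,p))
E
```

```text
0.15 [0.26955167 0.59104486 0.22971545] [-1.79917927e+02  5.57724846e-03  1.55489418e+02] 270.08657012862346 [0.20150005 0.62375604 0.38385561] [[0.415, 0.91, -0.003], [0.874, -0.398, 0.28], [0.253, -0.119, -0.96]]
rp (np.float64(-38.99809748584693), np.float64(414.90930051432963))
sp (np.float64(39.04267897709224), np.float64(410.7949199782708))
bt (np.float64(42.106161719846995), np.float64(372.5635673279215))
gt (np.float64(-63.0954348555274), np.float64(454.4436487100761))
```

View pics/w1.png

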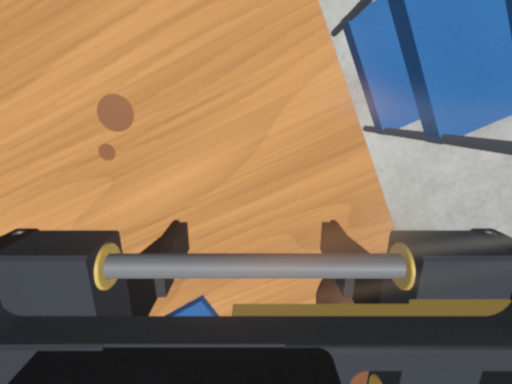

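Call:
drive_tool:
  moves:
    - {"x":-305,"y":-235,"z":0,"rx":0,"ry":0,"rz":1.143,"fingers":-1}
    - {"x":-305,"y":-235,"z":0,"rx":0,"ry":0,"rz":1.143,"fingers":-1}
    - {"x":-305,"y":-235,"z":0,"rx":0,"ry":0,"rz":1.143,"fingers":-1}
    - {"x":-305,"y":-235,"z":0,"rx":0,"ry":0,"rz":1.143,"fingers":-1}
    - {"x":-305,"y":-235,"z":0,"rx":0,"ry":0,"rz":1.143,"fingers":-1}
    - {"x":-305,"y":-235,"z":0,"rx":0,"ry":0,"rz":1.143,"fingers":-1}
    - {"x":-305,"y":-235,"z":0,"rx":0,"ry":0,"rz":1.143,"fingers":-1}
    - {"x":-305,"y":-235,"z":0,"rx":0,"ry":0,"rz":1.143,"fingers":-1}
    - {"x":-305,"y":-235,"z":0,"rx":0,"ry":0,"rz":1.143,"fingers":-1}
    - {"x":-305,"y":-235,"z":0,"rx":0,"ry":0,"rz":1.143,"fingers":-1}

```text
time_s: 1.4
tool_pos: [0.4488, 0.2527, 0.2304]
tool_rot: [-180.0, 0.0, 90.2]
force: [-0.7, -1.0, -0.3]
grip_width: 0.0868
grasp_force: 0.0
```

```bash
cat > look.py <<'E'
import sys,pickle
from h import *
n=sys.argv[1]; c=cam("wrist"); pickle.dump(c,open(n+".pkl","wb")); save(n+".png",c["image"])
o=sensors.get_obs(); print(o["time_s"],o["tool_pos"].round(4),o["tool_rot"].round(2),o["qpos"].round(0),o["grip_width"],o["grasp_force"],o["force"].round(1))
E
python3 look.py v1
```

```text
1.45 [0.449  0.2525 0.2304] [-179.99    0.     90.17] [-47.   2.  15. 103.  -0.  76. -32.] 0.08684175335350587 0.0 [-0.3 -0.1 -0.1]
```

Call:
drive_tool:
  moves:
    - {"x":-250,"y":0,"z":0,"rx":0,"ry":0,"rz":0,"fingers":-1}
    - {"x":-250,"y":0,"z":0,"rx":0,"ry":0,"rz":0,"fingers":-1}
    - {"x":-250,"y":0,"z":0,"rx":0,"ry":0,"rz":0,"fingers":-1}
    - {"x":-250,"y":0,"z":0,"rx":0,"ry":0,"rz":0,"fingers":-1}
    - {"x":-250,"y":0,"z":0,"rx":0,"ry":0,"rz":0,"fingers":-1}
    - {"x":-250,"y":0,"z":0,"rx":0,"ry":0,"rz":0,"fingers":-1}
    - {"x":-250,"y":0,"z":0,"rx":0,"ry":0,"rz":0,"fingers":-1}

```text
time_s: 2.33
tool_pos: [0.4497, 0.0029, 0.2304]
tool_rot: [-180.0, 0.0, 90.2]
force: [-0.3, -0.2, 0.1]
grip_width: 0.0871
grasp_force: 0.0
```

```bash
python3 look.py v2
```

```text
2.375 [0.4497 0.0028 0.2304] [-1.7998e+02  2.0000e-02  9.0190e+01] [-34.  -8.  28. 111.   4.  76.  -7.] 0.08747120269277404 0.0 [ 0.1 -0.  -0.6]
```

Call:
drive_tool:
  moves:
    - {"x":-125,"y":0,"z":0,"rx":0,"ry":0,"rz":0,"fingers":-1}
    - {"x":-125,"y":0,"z":0,"rx":0,"ry":0,"rz":0,"fingers":-1}
    - {"x":-125,"y":0,"z":0,"rx":0,"ry":0,"rz":0,"fingers":-1}
    - {"x":-125,"y":0,"z":0,"rx":0,"ry":0,"rz":0,"fingers":-1}

```text
time_s: 2.88
tool_pos: [0.45, -0.1225, 0.2304]
tool_rot: [-180.0, -0.0, 90.1]
force: [-0.4, 0.6, 0.5]
grip_width: 0.0871
grasp_force: 0.0
```

```bash
python3 look.py v3
```

```text
2.925 [ 0.45   -0.122   0.2303] [-1.7997e+02 -2.0000e-02  9.0170e+01] [-28.  -7.  38. 109.   4.  76.   8.] 0.08685916251649069 0.0 [ 0.5  0.1 -1.1]
```

Call:
drive_tool:
  moves:
    - {"x":-165,"y":0,"z":0,"rx":0,"ry":0,"rz":0,"fingers":-1}
    - {"x":-165,"y":0,"z":0,"rx":0,"ry":0,"rz":0,"fingers":-1}
    - {"x":-165,"y":0,"z":0,"rx":0,"ry":0,"rz":0,"fingers":-1}
    - {"x":-165,"y":0,"z":0,"rx":0,"ry":0,"rz":0,"fingers":-1}
    - {"x":-165,"y":0,"z":0,"rx":0,"ry":0,"rz":0,"fingers":-1}

```text
time_s: 3.55
tool_pos: [0.4507, -0.2865, 0.23]
tool_rot: [-180.0, -0.1, 90.2]
force: [0.4, -0.3, -0.1]
grip_width: 0.0869
grasp_force: 0.0
```

```bash
python3 look.py v4; python3 -c "
import cv2,numpy as np
a=[cv2.imread('pics/v%d.png'%i)[:245] for i in(1,2,3,4)]
cv2.imwrite('pics/vv.png',cv2.resize(np.vstack([np.hstack(a[:2]),np.hstack(a[2:])]),(800,383),interpolation=cv2.INTER_AREA))"
```

```text
3.6 [ 0.4507 -0.2863  0.2301] [-1.7998e+02 -8.0000e-02  9.0230e+01] [-19.   5.  51. 101.  -4.  76.  34.] 0.08710098362752867 0.0 [ 0.1  0.9 -0.1]
```

View pics/vv.png

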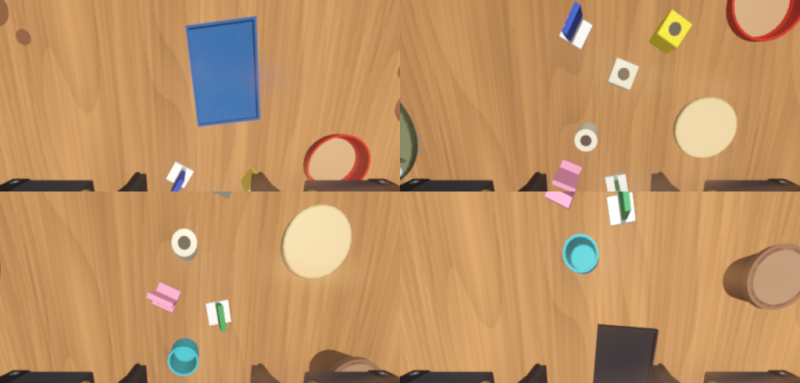

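v1: blue tray around (285,90). v2: blue tile (225,32), square post (286,95), round post (238,179), yellow look-alike at upper right. v3: green tile (279,157), round post (235,65). v4: cup (232,78), black tray at the bottom edge (cut off). Close measurement next.

```bash
cat > m.py <<'E'
from h import *
import pickle
L=lambda n:pickle.load(open(n+".pkl","rb"))
def hsv(c): return [x.astype(int) for x in cv2.split(cv2.cvtColor(c["image"],cv2.COLOR_RGB2HSV))]
def comp(m,u,v,r=12):
    "blob nearest to (u,v)"
    N,l,st,ce=cv2.connectedComponentsWithStats(m.astype(np.uint8))
    k=[i for i in range(1,N) if st[i][4]>=8]
    i=min(k,key=lambda i:np.hypot(*(ce[i]-(u,v))))
    ct=max(cv2.findContours((l==i).astype(np.uint8),cv2.RETR_EXTERNAL,cv2.CHAIN_APPROX_NONE)[0],key=len)
    return ce[i],st[i][4],ct
def tri(c1,p,c2,q):
    o1,d1=ray(c1,*p);o2,d2=ray(c2,*q)
    s=np.linalg.lstsq(np.stack([d1,-d2],1),o2-o1,rcond=None)[0]
    x,y=o1+s[0]*d1,o2+s[1]*d2
    return ((x+y)/2).round(4),round(np.linalg.norm(x-y),4)
E
python3 - <<'E'
from m import *
v1,v2,v3,v4=map(L,("v1","v2","v3","v4")); z=L("c0");T,S=z["top"],z["side"]
h,s,v=hsv(v1); ce,a,ct=comp((h>100)&(h<125)&(s>110),285,90)
r=cv2.boxPoints(cv2.minAreaRect(ct)); P=np.array([onz(v1,*p,.016)[:2] for p in r]); print("bluetray",a,P.round(4).tolist(),P.mean(0))
ap=cv2.approxPolyDP(ct,6,True)[:,0]; print([onz(v1,*p,.016)[:2].round(4).tolist() for p in ap])
dots={}
for n,c,u,w in(("rp",v2,238,179),("rp",v3,235,65),("sp",v2,286,95)):
    h,s,v=hsv(c); m=(v<150)&(s<140)
    ce,a,ct=comp(m,u,w); dots.setdefault(n,[]).append(ce); print(n,ce.round(1),a)
print("rp",tri(v2,dots["rp"][0],v3,dots["rp"][1]),"sp",tri(v2,dots["sp"][0],T,(222,214)),onz(v2,*dots["sp"][0],.055))
# cup by turq
for c,u,w in((v3,235,210),(v4,232,78)):
    h,s,v=hsv(c); ce,a,ct=comp((h>80)&(h<100)&(s>90),u,w); print("cup",ce,a,cv2.boundingRect(ct))
for c,n,u,w in((v2,"board2",390,163),(v3,"board3",406,62)):
    h,s,v=hsv(c); ce,a,ct=comp((v>225)&(s<110),u,w); e=cv2.fitEllipse(ct); print(n,a,e,onz(c,*e[0],.014).round(4))
t=lambda c,u,w:cv2.resize(c["image"][max(w-25,0):max(w-25,0)+50,u-32:u+32],(384,300),interpolation=cv2.INTER_CUBIC)
save("crops.png",np.vstack([np.hstack([t(v2,225,32),t(v2,286,95)]),np.hstack([t(v3,279,157),t(v4,232,78)])]))
E
```

```text
bluetray 10770 [[0.4293, 0.4242], [0.5361, 0.4363], [0.5701, 0.2818], [0.4493, 0.2661]] [0.49621846 0.3520684 ]
[[0.5356, 0.4362], [0.4299, 0.4221], [0.4498, 0.2681], [0.5545, 0.2808]]
rp [237.4 179.4] 142
rp [235.3  65.2] 191
sp [285.8  94.3] 144
rp (array([0.431 , 0.0039, 0.0701]), np.float64(0.0)) sp (array([0.4787, 0.0951, 0.1318]), np.float64(0.0022)) [0.48714067 0.10100113 0.055     ]
cup [234.89771942 211.97650311] 1447 (215, 188, 39, 47)
cup [231.06346484  79.21326472] 1749 (209, 55, 45, 49)
board2 4523 ((391.70361328125, 162.84225463867188), (69.94115447998047, 80.38018035888672), 47.091426849365234) [0.6415 0.0146 0.014 ]
board3 6231 ((405.8752746582031, 63.67178726196289), (80.7249984741211, 96.26911163330078), 30.524383544921875) [0.6413 0.0145 0.014 ]
```

View pics/crops.png

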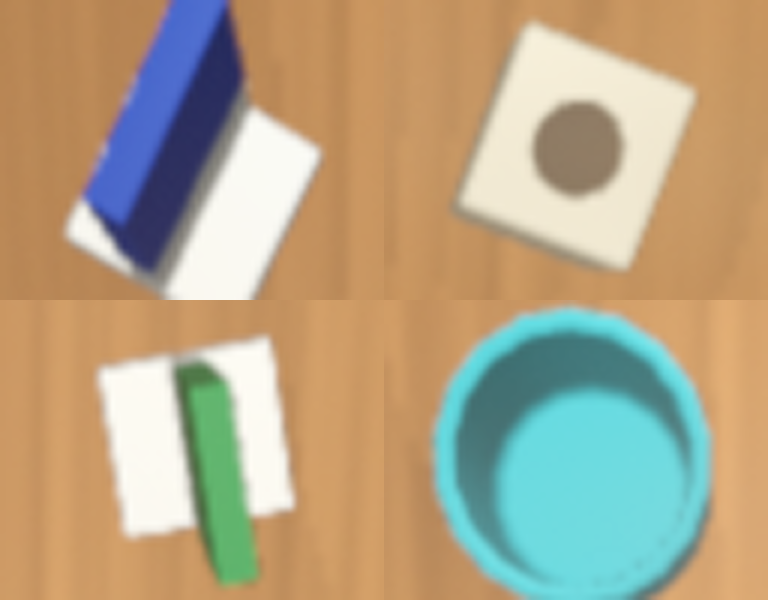

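The crops show the blue fin's top face (85,200)–(225,0), the square post top with corners (530,22), (695,92), (628,270), (455,208), the green foot corners (98,370), (270,338), (295,508), (127,535) with the fin end at (220–258,580), and the cup rim from 433 to 710 across, top at 308.

```bash
python3 - <<'E'
from m import *
v1,v2,v3,v4=map(L,("v1","v2","v3","v4")); z=L("c0");T,S=z["top"],z["side"]
C={1:(v2,193,7,0,0),2:(v2,254,70,384,0),3:(v3,247,132,0,300),4:(v4,200,53,384,300)}
def W(k,x,y,zz):
    c,u,w,ox,oy=C[k]; return onz(c,(x-ox+.5)/6+u-.5,(y-oy+.5)/6+w-.5,zz)[:2]
def rect(P,n):
    r=cv2.minAreaRect((np.array(P)*1000).astype(np.float32)); print(n,r)
sq=[(530,22),(695,92),(628,270),(455,208)]; P=[W(2,*p,.055) for p in sq]; rect(P,"sq"); print(np.mean(P,0))
gf=[(98,370),(270,338),(295,508),(127,535)]; P=[W(3,*p,.007) for p in gf]; rect(P,"gfoot"); print(np.mean(P,0))
P=[W(1,*p,.007) for p in((65,235),(320,150))]; print("bfoot c",np.mean(P,0),np.linalg.norm(P[0]-P[1]))
# bright top faces
for n,c,u,w,m in(("gtop",v3,282,160,lambda h,s,v:(h>45)&(h<80)&(s>90)&(v>135)),("btop",v2,220,25,lambda h,s,v:(h>105)&(h<125)&(s>120)&(v>150)),("btop1",v1,228,232,lambda h,s,v:(h>105)&(h<125)&(s>120)&(v>150))):
    ce,a,ct=comp(m(*hsv(c)),u,w); print(ce,a,cv2.boundingRect(ct)); rect([onz(c,*p,.068)[:2] for p in ct[:,0]],n)
P=np.array([W(4,*p,.062) for p in((433,450),(710,450),(570,308),(470,355),(668,355))])
A=np.c_[2*P,np.ones(5)]; s=np.linalg.lstsq(A,(P**2).sum(1),rcond=None)[0]; print("cup",s[:2],np.sqrt(s[2]+s[0]**2+s[1]**2))
E
```

```text
sq ((486.70489501953125, 101.16124725341797), (35.88402557373047, 35.86444091796875), 70.89557647705078)
[0.48709998 0.1008065 ]
gfoot ((486.69720458984375, -101.3130874633789), (40.10947036743164, 40.29166030883789), 10.636763572692871)
[ 0.48664534 -0.1011232 ]
bfoot c [0.41345605 0.16920781] 0.05587698535499411
[283.48571429 162.32857143] 210 (278, 145, 12, 34)
gtop ((485.7868957519531, -100.78523254394531), (8.2338285446167, 40.24153518676758), 11.323850631713867)
[218.6873065   22.97213622] 323 (208, 3, 23, 41)
btop ((413.56329345703125, 168.79664611816406), (39.477760314941406, 7.811204433441162), 61.044673919677734)
[225.81699346 240.76470588] 153 (218, 229, 17, 24)
btop1 ((413.7337646484375, 171.33010864257812), (37.82291030883789, 7.602970123291016), 61.275115966796875)
cup [ 0.42572218 -0.17338305] 0.025591359610533815
```

Call:
drive_tool:
  moves:
    - {"x":116,"y":-24,"z":60,"rx":0,"ry":0,"rz":0,"fingers":-1}
    - {"x":116,"y":-24,"z":90,"rx":0,"ry":0,"rz":0,"fingers":-1}
    - {"x":116,"y":-24,"z":90,"rx":0,"ry":0,"rz":0,"fingers":-1}
    - {"x":116,"y":-24,"z":90,"rx":0,"ry":0,"rz":0,"fingers":-1}
    - {"x":116,"y":-24,"z":130,"rx":0,"ry":0,"rz":0,"fingers":-1}
    - {"x":116,"y":-24,"z":170,"rx":0,"ry":0,"rz":0,"fingers":-1}
    - {"x":116,"y":-24,"z":190,"rx":0,"ry":0,"rz":0,"fingers":-1}
    - {"x":116,"y":-24,"z":200,"rx":0,"ry":0,"rz":0,"fingers":-1}
    - {"x":116,"y":-24,"z":200,"rx":0,"ry":0,"rz":0,"fingers":-1}
    - {"x":116,"y":-24,"z":200,"rx":0,"ry":0,"rz":0,"fingers":1}
    - {"x":116,"y":-24,"z":200,"rx":0,"ry":0,"rz":0,"fingers":1}
    - {"x":116,"y":-24,"z":200,"rx":0,"ry":0,"rz":0,"fingers":1}
    - {"x":116,"y":-24,"z":200,"rx":0,"ry":0,"rz":0,"fingers":1}
    - {"x":116,"y":-24,"z":200,"rx":0,"ry":0,"rz":0,"fingers":1}
  force: 15

```text
time_s: 5.35
tool_pos: [0.4257, -0.1728, 0.0307]
tool_rot: [-180.0, -0.0, 90.0]
force: [-1.2, 0.3, 1.7]
grip_width: 0.0515
grasp_force: 15.0
```

```bash
python3 - <<'E'
from m import *
T=L("c0")["top"];v4=L("v4")
for t in(40,55,70):
    h,s,v=hsv(T); ce,a,ct=comp(v[:, :420]<t,374,210); 
    P=np.array([onz(T,*p,.016)[:2]*1000 for p in ct[:,0]],np.float32); print("T",t,ce,a,cv2.minAreaRect(P))
h,s,v=hsv(v4); m=(v<70); m[228:]=0; ce,a,ct=comp(m,290,205); ap=cv2.approxPolyDP(ct,4,True)[:,0]; print(ap.tolist(),[onz(v4,*p,.016)[:2].round(4).tolist() for p in ap])
E
```

```text
T 40 [261.0617284  381.04938272] 81 ((-7.870911598205566, -18.56025505065918), (59.2318115234375, 14.140251159667969), 88.9242172241211)
T 55 [372.92527729 209.62405137] 1713 ((495.3390197753906, -368.0454406738281), (159.84918212890625, 106.08876037597656), 85.68476104736328)
T 70 [373.01458216 209.65283231] 1783 ((495.6104736328125, -368.5666198730469), (162.17417907714844, 107.65458679199219), 85.48143768310547)
[[312, 204], [301, 193], [285, 195], [264, 208], [261, 217], [272, 226], [291, 227], [307, 217]] [[0.5351, -0.3343], [0.5185, -0.3179], [0.4958, -0.3209], [0.4661, -0.3407], [0.4619, -0.3546], [0.4783, -0.3688], [0.5064, -0.3703], [0.5291, -0.3544]]
```

Call:
drive_tool:
  moves:
    - {"x":0,"y":0,"z":-30,"rx":0,"ry":0,"rz":0,"fingers":1}
    - {"x":0,"y":0,"z":-70,"rx":0,"ry":0,"rz":0,"fingers":1}
    - {"x":0,"y":0,"z":-105,"rx":0,"ry":0,"rz":0,"fingers":1}
    - {"x":15,"y":17,"z":-115,"rx":0,"ry":0,"rz":0,"fingers":1}
    - {"x":40,"y":46,"z":-115,"rx":0,"ry":0,"rz":0,"fingers":1}
    - {"x":68,"y":78,"z":-115,"rx":0,"ry":0,"rz":0,"fingers":1}
    - {"x":98,"y":112,"z":-115,"rx":0,"ry":0,"rz":0,"fingers":1}
    - {"x":128,"y":147,"z":-115,"rx":0,"ry":0,"rz":0,"fingers":1}
    - {"x":156,"y":180,"z":-115,"rx":0,"ry":0,"rz":0,"fingers":1}
    - {"x":178,"y":205,"z":-115,"rx":0,"ry":0,"rz":0,"fingers":1}
    - {"x":188,"y":216,"z":-110,"rx":0,"ry":0,"rz":0,"fingers":1}
    - {"x":188,"y":216,"z":-100,"rx":0,"ry":0,"rz":0,"fingers":1}
    - {"x":188,"y":216,"z":-80,"rx":0,"ry":0,"rz":0,"fingers":1}
    - {"x":188,"y":216,"z":-55,"rx":0,"ry":0,"rz":0,"fingers":1}
    - {"x":188,"y":216,"z":-35,"rx":0,"ry":0,"rz":0,"fingers":1}
    - {"x":188,"y":216,"z":-24,"rx":0,"ry":0,"rz":0,"fingers":1}
    - {"x":188,"y":216,"z":-18,"rx":0,"ry":0,"rz":0,"fingers":1}
    - {"x":188,"y":216,"z":-15,"rx":0,"ry":0,"rz":0,"fingers":1}
    - {"x":188,"y":216,"z":-15,"rx":0,"ry":0,"rz":0,"fingers":1}

```text
time_s: 7.72
tool_pos: [0.6421, 0.0151, 0.046]
tool_rot: [180.0, -0.0, 90.0]
force: [-0.4, -0.3, -1.3]
grip_width: 0.0513
grasp_force: 15.0
```

```bash
python3 - <<'E'
from m import *
o=sensors.get_obs();print(o["qpos"].round(0))
c=cam("side");save("s1.png",cv2.resize(c["image"][110:240,180:360],None,fx=4,fy=4,interpolation=cv2.INTER_CUBIC))
E
```

```text
[-32.  29.  36.  97. -19.  60.  11.]
```

View pics/s1.png

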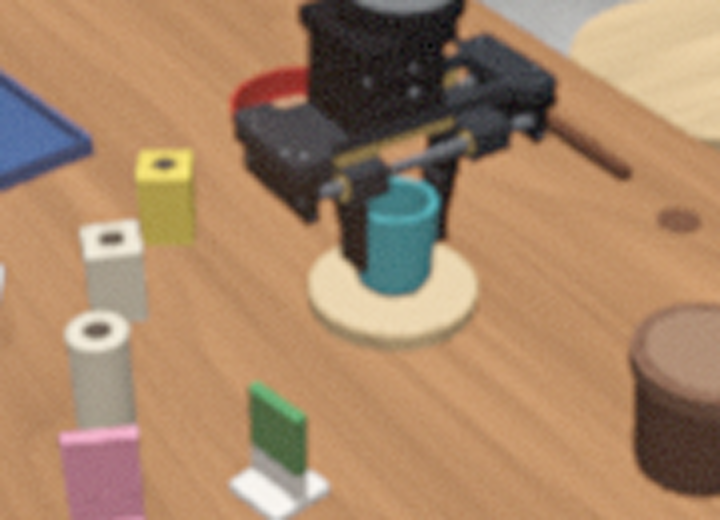

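Side view: the cup stands centred over the board at (395,290) in the crop, just about touching. Lower 2 mm, release, go to the green tile.

Call:
drive_tool:
  moves:
    - {"x":0,"y":0,"z":2,"rx":0,"ry":0,"rz":0,"fingers":1}
    - {"x":0,"y":0,"z":2,"rx":0,"ry":0,"rz":0,"fingers":-1}
    - {"x":0,"y":0,"z":2,"rx":0,"ry":0,"rz":0,"fingers":-1}
    - {"x":0,"y":0,"z":2,"rx":0,"ry":0,"rz":0,"fingers":-1}
    - {"x":0,"y":0,"z":-15,"rx":0,"ry":0,"rz":0,"fingers":-1}
    - {"x":0,"y":0,"z":-60,"rx":0,"ry":0,"rz":0,"fingers":-1}
    - {"x":0,"y":0,"z":-105,"rx":0,"ry":0,"rz":0,"fingers":-1}
    - {"x":-30,"y":-40,"z":-110,"rx":0,"ry":0,"rz":-0.195,"fingers":-1}
    - {"x":-65,"y":-85,"z":-110,"rx":0,"ry":0,"rz":-0.195,"fingers":-1}
    - {"x":-100,"y":-135,"z":-110,"rx":0,"ry":0,"rz":-0.195,"fingers":-1}
    - {"x":-116,"y":-155,"z":-110,"rx":0,"ry":0,"rz":-0.195,"fingers":-1}
    - {"x":-116,"y":-155,"z":-110,"rx":0,"ry":0,"rz":-0.195,"fingers":-1}
    - {"x":-116,"y":-155,"z":-70,"rx":0,"ry":0,"rz":-0.195,"fingers":-1}
    - {"x":-116,"y":-155,"z":-30,"rx":0,"ry":0,"rz":-0.195,"fingers":-1}
    - {"x":-116,"y":-155,"z":0,"rx":0,"ry":0,"rz":-0.195,"fingers":-1}
    - {"x":-116,"y":-155,"z":10,"rx":0,"ry":0,"rz":-0.195,"fingers":-1}
    - {"x":-116,"y":-155,"z":10,"rx":0,"ry":0,"rz":-0.195,"fingers":-1}

```text
time_s: 9.9
tool_pos: [0.4874, -0.1006, 0.0358]
tool_rot: [-180.0, 0.0, 101.2]
force: [-0.5, 0.5, -0.3]
grip_width: 0.0869
grasp_force: 0.0
```

Call:
drive_tool:
  moves:
    - {"x":0,"y":0,"z":0,"rx":0,"ry":0,"rz":0,"fingers":1}
    - {"x":0,"y":0,"z":0,"rx":0,"ry":0,"rz":0,"fingers":1}
    - {"x":0,"y":0,"z":0,"rx":0,"ry":0,"rz":0,"fingers":1}
    - {"x":0,"y":0,"z":0,"rx":0,"ry":0,"rz":0,"fingers":1}
    - {"x":0,"y":0,"z":0,"rx":0,"ry":0,"rz":0,"fingers":1}
    - {"x":0,"y":0,"z":0,"rx":0,"ry":0,"rz":0,"fingers":1}
    - {"x":0,"y":0,"z":0,"rx":0,"ry":0,"rz":0,"fingers":1}
    - {"x":0,"y":0,"z":0,"rx":0,"ry":0,"rz":0,"fingers":1}
  force: 15

```text
time_s: 10.9
tool_pos: [0.4867, -0.1009, 0.0355]
tool_rot: [180.0, -0.0, 101.2]
force: [0.5, -0.0, -0.5]
grip_width: 0.0153
grasp_force: 0.0
```

```bash
python3 look.py a1; python3 - <<'E'
from m import *
c=cam("side");save("s2.png",cv2.resize(c["image"][110:280,150:400],None,fx=3.2,fy=3.2,interpolation=cv2.INTER_CUBIC))
E
```

```text
10.95 [ 0.4867 -0.1009  0.0355] [-180.     -0.    101.18] [-29.  13.  42. 118. -11.  53.  30.] 0.010993064477340386 0.2080417862572448 [-0.9  0.5  0.3]
```

View pics/s2.png

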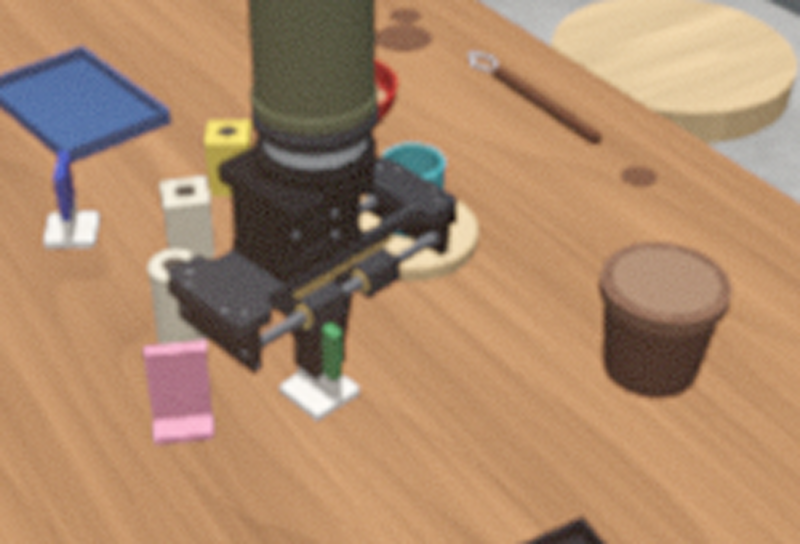

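Side view: fingers are around the green fin (330,350), cup standing on the board, pot untouched. Finish closing, lift, carry to the blue tray.

Call:
drive_tool:
  moves:
    - {"x":0,"y":0,"z":0,"rx":0,"ry":0,"rz":0,"fingers":1}
    - {"x":0,"y":0,"z":0,"rx":0,"ry":0,"rz":0,"fingers":1}
    - {"x":0,"y":0,"z":0,"rx":0,"ry":0,"rz":0,"fingers":1}
    - {"x":0,"y":0,"z":-25,"rx":0,"ry":0,"rz":0,"fingers":1}
    - {"x":0,"y":0,"z":-60,"rx":0,"ry":0,"rz":0,"fingers":1}
    - {"x":0,"y":0,"z":-95,"rx":0,"ry":0,"rz":0,"fingers":1}
    - {"x":20,"y":4,"z":-110,"rx":0,"ry":0,"rz":0.07,"fingers":1}
    - {"x":55,"y":12,"z":-110,"rx":0,"ry":0,"rz":0.07,"fingers":1}
    - {"x":95,"y":21,"z":-110,"rx":0,"ry":0,"rz":0.07,"fingers":1}
    - {"x":140,"y":31,"z":-110,"rx":0,"ry":0,"rz":0.07,"fingers":1}
    - {"x":185,"y":41,"z":-110,"rx":0,"ry":0,"rz":0.07,"fingers":1}
    - {"x":230,"y":51,"z":-110,"rx":0,"ry":0,"rz":0.07,"fingers":1}
    - {"x":275,"y":61,"z":-110,"rx":0,"ry":0,"rz":0.07,"fingers":1}
    - {"x":320,"y":71,"z":-110,"rx":0,"ry":0,"rz":0.07,"fingers":1}
    - {"x":360,"y":80,"z":-110,"rx":0,"ry":0,"rz":0.07,"fingers":1}
    - {"x":390,"y":87,"z":-110,"rx":0,"ry":0,"rz":0.07,"fingers":1}
    - {"x":408,"y":91,"z":-110,"rx":0,"ry":0,"rz":0.07,"fingers":1}
    - {"x":408,"y":91,"z":-110,"rx":0,"ry":0,"rz":0.07,"fingers":1}

```text
time_s: 13.25
tool_pos: [0.4965, 0.3178, 0.1452]
tool_rot: [-180.0, 0.0, 97.3]
force: [-0.6, -0.6, 0.3]
grip_width: 0.008
grasp_force: 15.0
```

```bash
python3 look.py a2
```

```text
13.3 [0.497  0.3161 0.1453] [-1.7998e+02  7.0000e-02  9.7160e+01] [-56.  15.  25.  99.  -7.  67. -23.] 0.007795390584433755 14.999835602939129 [-1.1 -0.3 -0.4]
```

Call:
drive_tool:
  moves:
    - {"x":0,"y":0,"z":25,"rx":0,"ry":0,"rz":0,"fingers":1}
    - {"x":0,"y":0,"z":55,"rx":0,"ry":0,"rz":0,"fingers":1}
    - {"x":0,"y":0,"z":80,"rx":0,"ry":0,"rz":0,"fingers":1}
    - {"x":0,"y":0,"z":95,"rx":0,"ry":0,"rz":0,"fingers":1}
    - {"x":0,"y":0,"z":102,"rx":0,"ry":0,"rz":0,"fingers":1}
    - {"x":0,"y":0,"z":105,"rx":0,"ry":0,"rz":0,"fingers":1}
    - {"x":0,"y":0,"z":107,"rx":0,"ry":0,"rz":0,"fingers":1}
    - {"x":0,"y":0,"z":107,"rx":0,"ry":0,"rz":0,"fingers":1}

```text
time_s: 14.3
tool_pos: [0.4976, 0.3173, 0.0396]
tool_rot: [179.9, -0.0, 97.2]
force: [-0.6, -0.9, 1.3]
grip_width: 0.0079
grasp_force: 15.0
```

```bash
python3 - <<'E'
from m import *
c=cam("side");save("s3.png",cv2.resize(c["image"][60:230,80:300],None,fx=3.2,fy=3.2,interpolation=cv2.INTER_CUBIC))
E
```

```text
(no output)
```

View pics/s3.png

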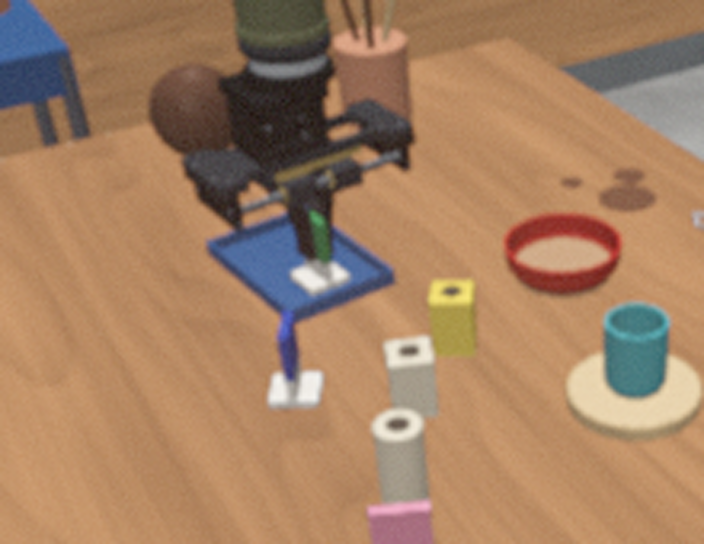

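Side view: the green tile stands on the blue tray floor (320,275 in the crop). Release and go to the blue tile.

Call:
drive_tool:
  moves:
    - {"x":0,"y":0,"z":0,"rx":0,"ry":0,"rz":0,"fingers":-0.3}
    - {"x":0,"y":0,"z":0,"rx":0,"ry":0,"rz":0,"fingers":-0.3}
    - {"x":0,"y":0,"z":0,"rx":0,"ry":0,"rz":0,"fingers":-0.3}
    - {"x":0,"y":0,"z":0,"rx":0,"ry":0,"rz":0,"fingers":-0.3}
    - {"x":0,"y":0,"z":-15,"rx":0,"ry":0,"rz":0,"fingers":-0.3}
    - {"x":0,"y":0,"z":-60,"rx":0,"ry":0,"rz":0,"fingers":-0.3}
    - {"x":0,"y":0,"z":-110,"rx":0,"ry":0,"rz":0,"fingers":-0.3}
    - {"x":-40,"y":-30,"z":-110,"rx":0,"ry":0,"rz":0.18,"fingers":-0.3}
    - {"x":-80,"y":-60,"z":-110,"rx":0,"ry":0,"rz":0.36,"fingers":-0.3}
    - {"x":-120,"y":-90,"z":-110,"rx":0,"ry":0,"rz":0.54,"fingers":-0.3}
    - {"x":-136,"y":-101,"z":-110,"rx":0,"ry":0,"rz":0.632,"fingers":-0.3}
    - {"x":-136,"y":-101,"z":-110,"rx":0,"ry":0,"rz":0.632,"fingers":-0.3}
    - {"x":-136,"y":-101,"z":-70,"rx":0,"ry":0,"rz":0.632,"fingers":-0.3}
    - {"x":-136,"y":-101,"z":-30,"rx":0,"ry":0,"rz":0.632,"fingers":-0.3}
    - {"x":-136,"y":-101,"z":-5,"rx":0,"ry":0,"rz":0.632,"fingers":-0.3}
    - {"x":-136,"y":-101,"z":3,"rx":0,"ry":0,"rz":0.632,"fingers":-0.3}
    - {"x":-136,"y":-101,"z":3,"rx":0,"ry":0,"rz":0.632,"fingers":-0.3}
    - {"x":-136,"y":-101,"z":3,"rx":0,"ry":0,"rz":0.632,"fingers":-0.3}

```text
time_s: 16.6
tool_pos: [0.4148, 0.1702, 0.0367]
tool_rot: [179.9, -0.1, 61.0]
force: [0.9, 0.4, 0.5]
grip_width: 0.0564
grasp_force: 0.0
```

Call:
drive_tool:
  moves:
    - {"x":0,"y":0,"z":0,"rx":0,"ry":0,"rz":0,"fingers":1}
    - {"x":0,"y":0,"z":0,"rx":0,"ry":0,"rz":0,"fingers":1}
    - {"x":0,"y":0,"z":0,"rx":0,"ry":0,"rz":0,"fingers":1}
    - {"x":0,"y":0,"z":0,"rx":0,"ry":0,"rz":0,"fingers":1}
    - {"x":0,"y":0,"z":0,"rx":0,"ry":0,"rz":0,"fingers":1}
    - {"x":0,"y":0,"z":0,"rx":0,"ry":0,"rz":0,"fingers":1}
    - {"x":0,"y":0,"z":0,"rx":0,"ry":0,"rz":0,"fingers":1}
    - {"x":0,"y":0,"z":0,"rx":0,"ry":0,"rz":0,"fingers":1}

```text
time_s: 17.6
tool_pos: [0.4136, 0.1695, 0.0355]
tool_rot: [-180.0, 0.0, 61.0]
force: [-0.5, -0.1, -0.2]
grip_width: 0.0076
grasp_force: 15.0
```

```bash
python3 look.py a3
```

```text
17.65 [0.4136 0.1695 0.0355] [-179.99    0.     60.95] [-56.   5.  32. 124.  -4.  51. -51.] 0.007864341219847297 15.000047434587032 [-0.3  1.2 -0.2]
```

Call:
drive_tool:
  moves:
    - {"x":0,"y":0,"z":-25,"rx":0,"ry":0,"rz":0,"fingers":1}
    - {"x":0,"y":0,"z":-60,"rx":0,"ry":0,"rz":0,"fingers":1}
    - {"x":0,"y":0,"z":-95,"rx":0,"ry":0,"rz":0,"fingers":1}
    - {"x":20,"y":-3,"z":-110,"rx":0,"ry":0,"rz":-0.08,"fingers":1}
    - {"x":55,"y":-9,"z":-110,"rx":0,"ry":0,"rz":-0.2,"fingers":1}
    - {"x":95,"y":-16,"z":-110,"rx":0,"ry":0,"rz":-0.33,"fingers":1}
    - {"x":135,"y":-24,"z":-110,"rx":0,"ry":0,"rz":-0.46,"fingers":1}
    - {"x":175,"y":-31,"z":-110,"rx":0,"ry":0,"rz":-0.55,"fingers":1}
    - {"x":210,"y":-37,"z":-110,"rx":0,"ry":0,"rz":-0.61,"fingers":1}
    - {"x":226,"y":-40,"z":-110,"rx":0,"ry":0,"rz":-0.632,"fingers":1}
    - {"x":226,"y":-40,"z":-110,"rx":0,"ry":0,"rz":-0.632,"fingers":1}
    - {"x":226,"y":-40,"z":-85,"rx":0,"ry":0,"rz":-0.632,"fingers":1}
    - {"x":226,"y":-40,"z":-55,"rx":0,"ry":0,"rz":-0.632,"fingers":1}
    - {"x":226,"y":-40,"z":-30,"rx":0,"ry":0,"rz":-0.632,"fingers":1}
    - {"x":226,"y":-40,"z":-15,"rx":0,"ry":0,"rz":-0.632,"fingers":1}
    - {"x":226,"y":-40,"z":-8,"rx":0,"ry":0,"rz":-0.632,"fingers":1}
    - {"x":226,"y":-40,"z":-5,"rx":0,"ry":0,"rz":-0.632,"fingers":1}
    - {"x":226,"y":-40,"z":-3,"rx":0,"ry":0,"rz":-0.632,"fingers":1}
    - {"x":226,"y":-40,"z":-3,"rx":0,"ry":0,"rz":-0.632,"fingers":1}

```text
time_s: 20.02
tool_pos: [0.4891, 0.3868, 0.0396]
tool_rot: [179.9, -0.1, 97.2]
force: [0.1, -0.5, 2.9]
grip_width: 0.0079
grasp_force: 15.0
```

```bash
python3 - <<'E'
from m import *
c=cam("side");save("s4.png",cv2.resize(c["image"][60:230,80:300],None,fx=3.2,fy=3.2,interpolation=cv2.INTER_CUBIC))
E
```

```text
(no output)
```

View pics/s4.png

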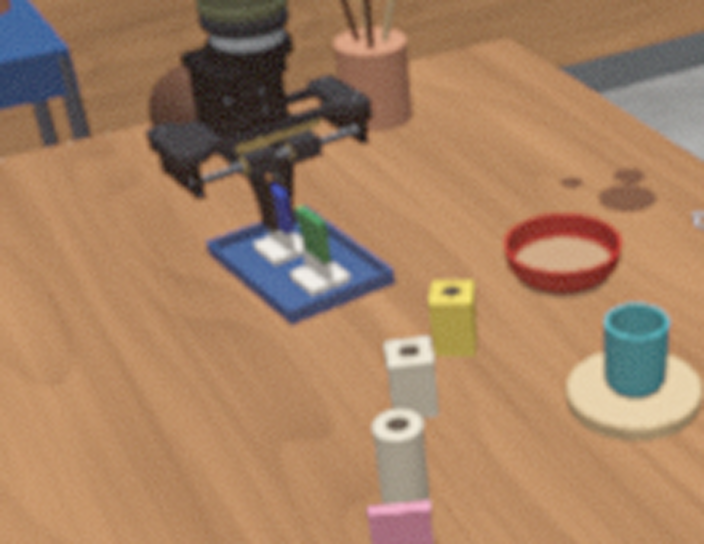

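Side view: both tiles stand upright in the blue tray, (275,245) and (320,275). Release and go to the square post.

Call:
drive_tool:
  moves:
    - {"x":0,"y":0,"z":0,"rx":0,"ry":0,"rz":0,"fingers":-0.3}
    - {"x":0,"y":0,"z":0,"rx":0,"ry":0,"rz":0,"fingers":-0.3}
    - {"x":0,"y":0,"z":0,"rx":0,"ry":0,"rz":0,"fingers":-0.3}
    - {"x":0,"y":0,"z":0,"rx":0,"ry":0,"rz":0,"fingers":-0.5}
    - {"x":0,"y":0,"z":-15,"rx":0,"ry":0,"rz":0,"fingers":-0.5}
    - {"x":0,"y":0,"z":-60,"rx":0,"ry":0,"rz":0,"fingers":-0.5}
    - {"x":0,"y":0,"z":-110,"rx":0,"ry":0,"rz":0,"fingers":-0.5}
    - {"x":-55,"y":-7,"z":-110,"rx":0,"ry":0,"rz":0.1,"fingers":-0.5}
    - {"x":-110,"y":-14,"z":-110,"rx":0,"ry":0,"rz":0.2,"fingers":-0.5}
    - {"x":-165,"y":-21,"z":-110,"rx":0,"ry":0,"rz":0.3,"fingers":-0.5}
    - {"x":-220,"y":-28,"z":-110,"rx":0,"ry":0,"rz":0.4,"fingers":-0.5}
    - {"x":-265,"y":-34,"z":-110,"rx":0,"ry":0,"rz":0.459,"fingers":-0.5}
    - {"x":-284,"y":-37,"z":-110,"rx":0,"ry":0,"rz":0.459,"fingers":-0.5}
    - {"x":-284,"y":-37,"z":-110,"rx":0,"ry":0,"rz":0.459,"fingers":-0.5}
    - {"x":-284,"y":-37,"z":-70,"rx":0,"ry":0,"rz":0.459,"fingers":-0.5}
    - {"x":-284,"y":-37,"z":-30,"rx":0,"ry":0,"rz":0.459,"fingers":-0.5}
    - {"x":-284,"y":-37,"z":-5,"rx":0,"ry":0,"rz":0.459,"fingers":-0.5}
    - {"x":-284,"y":-37,"z":7,"rx":0,"ry":0,"rz":0.459,"fingers":-0.5}
    - {"x":-284,"y":-37,"z":7,"rx":0,"ry":0,"rz":0.459,"fingers":-0.5}
    - {"x":-284,"y":-37,"z":7,"rx":0,"ry":0,"rz":0.459,"fingers":-0.5}

```text
time_s: 22.58
tool_pos: [0.4881, 0.1009, 0.0326]
tool_rot: [179.9, -0.1, 70.9]
force: [0.6, -0.3, 0.0]
grip_width: 0.0652
grasp_force: 0.0
```

Call:
drive_tool:
  moves:
    - {"x":0,"y":0,"z":0,"rx":0,"ry":0,"rz":0,"fingers":1}
    - {"x":0,"y":0,"z":0,"rx":0,"ry":0,"rz":0,"fingers":1}
    - {"x":0,"y":0,"z":0,"rx":0,"ry":0,"rz":0,"fingers":1}
    - {"x":0,"y":0,"z":0,"rx":0,"ry":0,"rz":0,"fingers":1}
    - {"x":0,"y":0,"z":0,"rx":0,"ry":0,"rz":0,"fingers":1}

```text
time_s: 23.2
tool_pos: [0.487, 0.1001, 0.0317]
tool_rot: [-180.0, -0.0, 70.9]
force: [-1.7, -0.5, 2.6]
grip_width: 0.0355
grasp_force: 15.0
```

```bash
python3 look.py a4
```

```text
23.25 [0.487  0.1001 0.0317] [-179.98   -0.     70.86] [-48.  13.  37. 118. -10.  52. -25.] 0.03598559870327575 14.999586429912597 [-0.6 -0.1  3.6]
```

Call:
drive_tool:
  moves:
    - {"x":0,"y":0,"z":-25,"rx":0,"ry":0,"rz":0,"fingers":1}
    - {"x":0,"y":0,"z":-60,"rx":0,"ry":0,"rz":0,"fingers":1}
    - {"x":0,"y":0,"z":-90,"rx":0,"ry":0,"rz":0,"fingers":1}
    - {"x":-20,"y":7,"z":-100,"rx":0,"ry":0,"rz":-0.05,"fingers":1}
    - {"x":-55,"y":20,"z":-100,"rx":0,"ry":0,"rz":-0.1,"fingers":1}
    - {"x":-95,"y":35,"z":-100,"rx":0,"ry":0,"rz":-0.15,"fingers":1}
    - {"x":-140,"y":51,"z":-100,"rx":0,"ry":0,"rz":-0.2,"fingers":1}
    - {"x":-185,"y":68,"z":-100,"rx":0,"ry":0,"rz":-0.25,"fingers":1}
    - {"x":-230,"y":84,"z":-100,"rx":0,"ry":0,"rz":-0.257,"fingers":1}
    - {"x":-275,"y":101,"z":-100,"rx":0,"ry":0,"rz":-0.257,"fingers":1}
    - {"x":-310,"y":113,"z":-100,"rx":0,"ry":0,"rz":-0.257,"fingers":1}
    - {"x":-330,"y":121,"z":-100,"rx":0,"ry":0,"rz":-0.257,"fingers":1}
    - {"x":-330,"y":121,"z":-100,"rx":0,"ry":0,"rz":-0.257,"fingers":1}

```text
time_s: 24.88
tool_pos: [0.4924, -0.2535, 0.1312]
tool_rot: [-180.0, 0.1, 85.4]
force: [-0.2, 0.6, -1.3]
grip_width: 0.0359
grasp_force: 15.0
```

```bash
python3 look.py a5
```

```text
24.925 [ 0.4928 -0.2516  0.1311] [-179.95    0.     85.49] [-22.  15.  53. 106. -13.  66.  31.] 0.035927578009262225 14.9996962712612 [ 0.6  0.7 -1.3]
```

Call:
drive_tool:
  moves:
    - {"x":-35,"y":3,"z":0,"rx":0,"ry":0,"rz":0,"fingers":1}
    - {"x":-75,"y":7,"z":0,"rx":0,"ry":0,"rz":0,"fingers":1}
    - {"x":-115,"y":11,"z":0,"rx":0,"ry":0,"rz":0,"fingers":1}
    - {"x":-137,"y":13,"z":0,"rx":0,"ry":0,"rz":0,"fingers":1}
    - {"x":-137,"y":13,"z":0,"rx":0,"ry":0,"rz":0,"fingers":1}
    - {"x":-137,"y":13,"z":25,"rx":0,"ry":0,"rz":0,"fingers":1}
    - {"x":-137,"y":13,"z":50,"rx":0,"ry":0,"rz":0,"fingers":1}
    - {"x":-137,"y":13,"z":70,"rx":0,"ry":0,"rz":0,"fingers":1}
    - {"x":-137,"y":13,"z":75,"rx":0,"ry":0,"rz":0,"fingers":1}

```text
time_s: 26.05
tool_pos: [0.4958, -0.3867, 0.055]
tool_rot: [-179.9, -0.1, 85.7]
force: [-0.7, 0.0, -1.5]
grip_width: 0.0359
grasp_force: 15.0
```

```bash
python3 look.py a6; python3 - <<'E'
from m import *
c=cam("side");save("s5.png",cv2.resize(c["image"][180:380,230:450],None,fx=3,fy=3,interpolation=cv2.INTER_CUBIC))
E
```

```text
26.1 [ 0.4957 -0.3874  0.0554] [-1.7992e+02 -8.0000e-02  8.5660e+01] [ -2.  31.  49.  98. -26.  63.  51.] 0.03587272671719161 14.999503550352529 [ 0.7  0.4 -1.2]
```

View pics/s5.png

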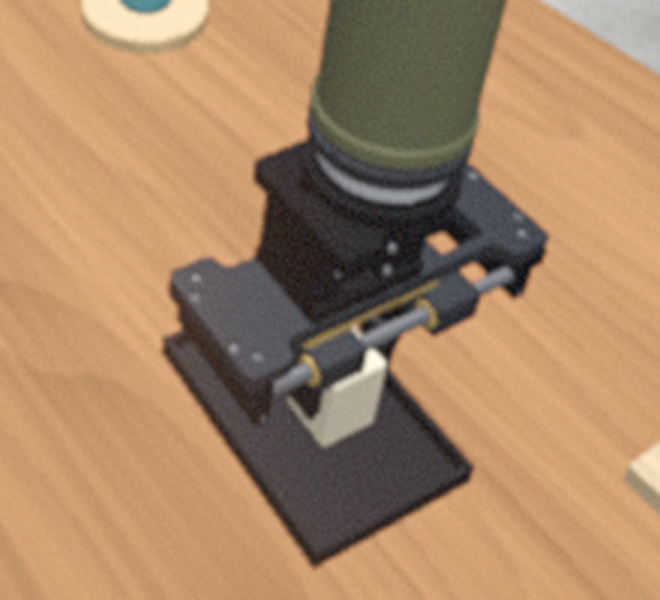

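Side view: the square post hangs just above the black tray floor, near its middle (340,430 in the crop). Lower, release, go to the round post.

Call:
drive_tool:
  moves:
    - {"x":0,"y":0,"z":12,"rx":0,"ry":0,"rz":0,"fingers":1}
    - {"x":0,"y":0,"z":18,"rx":0,"ry":0,"rz":0,"fingers":1}
    - {"x":0,"y":0,"z":21,"rx":0,"ry":0,"rz":0,"fingers":1}
    - {"x":0,"y":0,"z":22,"rx":0,"ry":0,"rz":0,"fingers":1}
    - {"x":0,"y":0,"z":22,"rx":0,"ry":0,"rz":0,"fingers":1}

```text
time_s: 26.78
tool_pos: [0.4955, -0.3888, 0.0357]
tool_rot: [-180.0, -0.1, 85.6]
force: [-4.1, 3.2, 7.3]
grip_width: 0.0361
grasp_force: 15.0
```

Call:
drive_tool:
  moves:
    - {"x":0,"y":0,"z":0,"rx":0,"ry":0,"rz":0,"fingers":-0.5}
    - {"x":0,"y":0,"z":0,"rx":0,"ry":0,"rz":0,"fingers":-0.5}
    - {"x":0,"y":0,"z":0,"rx":0,"ry":0,"rz":0,"fingers":-0.5}
    - {"x":0,"y":0,"z":0,"rx":0,"ry":0,"rz":0,"fingers":-0.5}
    - {"x":0,"y":0,"z":-15,"rx":0,"ry":0,"rz":0,"fingers":-0.5}
    - {"x":0,"y":0,"z":-60,"rx":0,"ry":0,"rz":0,"fingers":-0.5}
    - {"x":0,"y":0,"z":-105,"rx":0,"ry":0,"rz":0,"fingers":-0.5}
    - {"x":60,"y":-15,"z":-105,"rx":0,"ry":0,"rz":0,"fingers":-0.5}
    - {"x":120,"y":-30,"z":-105,"rx":0,"ry":0,"rz":0,"fingers":-0.5}
    - {"x":180,"y":-44,"z":-105,"rx":0,"ry":0,"rz":0,"fingers":-0.5}
    - {"x":240,"y":-59,"z":-105,"rx":0,"ry":0,"rz":0,"fingers":-0.5}
    - {"x":300,"y":-74,"z":-105,"rx":0,"ry":0,"rz":0,"fingers":-0.5}
    - {"x":360,"y":-88,"z":-105,"rx":0,"ry":0,"rz":0,"fingers":-0.5}
    - {"x":386,"y":-95,"z":-105,"rx":0,"ry":0,"rz":0,"fingers":-0.5}
    - {"x":386,"y":-95,"z":-105,"rx":0,"ry":0,"rz":0,"fingers":-0.5}
    - {"x":386,"y":-95,"z":-105,"rx":0,"ry":0,"rz":0,"fingers":-0.5}

```text
time_s: 28.78
tool_pos: [0.4312, 0.0019, 0.1401]
tool_rot: [179.9, -0.0, 85.5]
force: [0.2, -0.3, -0.7]
grip_width: 0.0655
grasp_force: 0.0
```

```bash
python3 look.py a7
```

```text
28.825 [0.4311 0.0016 0.14  ] [ 1.7996e+02 -1.0000e-02  8.5440e+01] [-48.  -8.  42. 120.   6.  66. -13.] 0.06517205614091619 0.0 [ 0.3 -0.2  0.4]
```

Call:
drive_tool:
  moves:
    - {"x":2,"y":0,"z":40,"rx":0,"ry":0,"rz":0,"fingers":-0.5}
    - {"x":2,"y":0,"z":75,"rx":0,"ry":0,"rz":0,"fingers":-0.5}
    - {"x":2,"y":0,"z":95,"rx":0,"ry":0,"rz":0,"fingers":-0.5}
    - {"x":2,"y":0,"z":102,"rx":0,"ry":0,"rz":0,"fingers":-0.5}
    - {"x":2,"y":0,"z":102,"rx":0,"ry":0,"rz":0,"fingers":-0.5}
    - {"x":2,"y":0,"z":102,"rx":0,"ry":0,"rz":0,"fingers":1}
    - {"x":2,"y":0,"z":102,"rx":0,"ry":0,"rz":0,"fingers":1}
    - {"x":2,"y":0,"z":102,"rx":0,"ry":0,"rz":0,"fingers":1}
    - {"x":2,"y":0,"z":102,"rx":0,"ry":0,"rz":0,"fingers":1}
    - {"x":2,"y":0,"z":102,"rx":0,"ry":0,"rz":0,"fingers":1}
    - {"x":2,"y":0,"z":102,"rx":0,"ry":0,"rz":0,"fingers":1}

```text
time_s: 30.2
tool_pos: [0.4309, 0.0053, 0.0378]
tool_rot: [-180.0, -0.0, 85.6]
force: [-2.3, 0.8, 4.0]
grip_width: 0.036
grasp_force: 15.0
```

```bash
python3 look.py a8
```

```text
30.25 [0.4308 0.0053 0.0378] [-1.7999e+02 -2.0000e-02  8.5590e+01] [-48.   3.  45. 126.  -3.  52.  -6.] 0.03572835429961049 14.997388045303524 [-2.1  0.2  5.1]
```

Call:
drive_tool:
  moves:
    - {"x":0,"y":0,"z":-25,"rx":0,"ry":0,"rz":0,"fingers":1}
    - {"x":0,"y":0,"z":-60,"rx":0,"ry":0,"rz":0,"fingers":1}
    - {"x":0,"y":0,"z":-95,"rx":0,"ry":0,"rz":0,"fingers":1}
    - {"x":-20,"y":6,"z":-105,"rx":0,"ry":0,"rz":0,"fingers":1}
    - {"x":-55,"y":16,"z":-105,"rx":0,"ry":0,"rz":0,"fingers":1}
    - {"x":-95,"y":27,"z":-105,"rx":0,"ry":0,"rz":0,"fingers":1}
    - {"x":-140,"y":40,"z":-105,"rx":0,"ry":0,"rz":0,"fingers":1}
    - {"x":-185,"y":53,"z":-105,"rx":0,"ry":0,"rz":0,"fingers":1}
    - {"x":-230,"y":66,"z":-105,"rx":0,"ry":0,"rz":0,"fingers":1}
    - {"x":-270,"y":78,"z":-105,"rx":0,"ry":0,"rz":0,"fingers":1}
    - {"x":-305,"y":88,"z":-105,"rx":0,"ry":0,"rz":0,"fingers":1}
    - {"x":-327,"y":95,"z":-105,"rx":0,"ry":0,"rz":0,"fingers":1}
    - {"x":-327,"y":95,"z":-105,"rx":0,"ry":0,"rz":0,"fingers":1}
    - {"x":-327,"y":95,"z":-80,"rx":0,"ry":0,"rz":0,"fingers":1}
    - {"x":-327,"y":95,"z":-50,"rx":0,"ry":0,"rz":0,"fingers":1}
    - {"x":-327,"y":95,"z":-30,"rx":0,"ry":0,"rz":0,"fingers":1}
    - {"x":-327,"y":95,"z":-25,"rx":0,"ry":0,"rz":0,"fingers":1}

```text
time_s: 32.38
tool_pos: [0.4998, -0.3267, 0.0612]
tool_rot: [-179.9, -0.1, 85.6]
force: [-0.6, -0.8, -0.9]
grip_width: 0.0352
grasp_force: 15.0
```

```bash
python3 look.py a9; python3 - <<'E'
from m import *
c=cam("side");save("s6.png",cv2.resize(c["image"][180:380,230:450],None,fx=3,fy=3,interpolation=cv2.INTER_CUBIC))
E
```

```text
32.425 [ 0.5001 -0.3273  0.0615] [-1.7992e+02 -4.0000e-02  8.5630e+01] [-13.  29.  55. 103. -27.  62.  47.] 0.03557929642218035 14.997028496582061 [ 0.3 -0.1 -2.2]
```

View pics/s6.png

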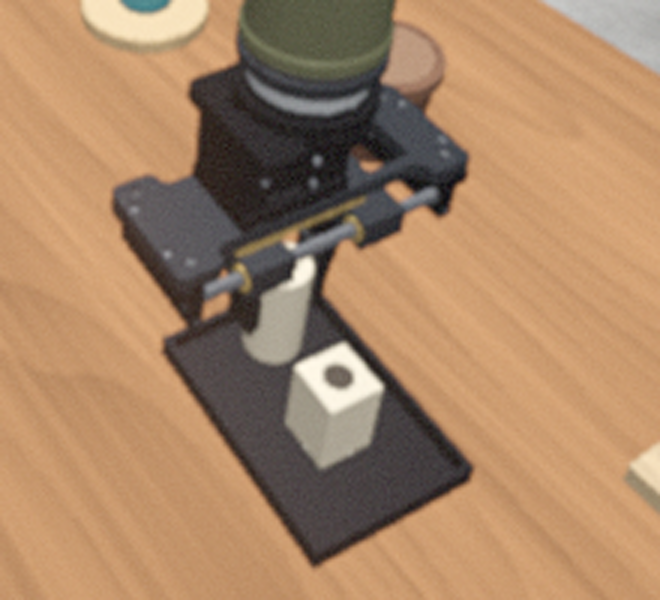

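Side view: square post stands in the tray (335,410); the round post hangs over the tray at (275,340), clear of walls and neighbour. Lower, release, back off.

Call:
drive_tool:
  moves:
    - {"x":0,"y":0,"z":12,"rx":0,"ry":0,"rz":0,"fingers":1}
    - {"x":0,"y":0,"z":18,"rx":0,"ry":0,"rz":0,"fingers":1}
    - {"x":0,"y":0,"z":21,"rx":0,"ry":0,"rz":0,"fingers":1}
    - {"x":0,"y":0,"z":22,"rx":0,"ry":0,"rz":0,"fingers":1}
    - {"x":0,"y":0,"z":22,"rx":0,"ry":0,"rz":0,"fingers":1}
    - {"x":0,"y":0,"z":22,"rx":0,"ry":0,"rz":0,"fingers":-0.5}
    - {"x":0,"y":0,"z":22,"rx":0,"ry":0,"rz":0,"fingers":-0.5}
    - {"x":0,"y":0,"z":22,"rx":0,"ry":0,"rz":0,"fingers":-0.5}
    - {"x":0,"y":0,"z":22,"rx":0,"ry":0,"rz":0,"fingers":-0.5}
    - {"x":0,"y":0,"z":10,"rx":0,"ry":0,"rz":0,"fingers":-0.5}
    - {"x":0,"y":0,"z":-40,"rx":0,"ry":0,"rz":0,"fingers":-0.5}
    - {"x":0,"y":0,"z":-90,"rx":0,"ry":0,"rz":0,"fingers":-0.5}
    - {"x":60,"y":0,"z":-120,"rx":0,"ry":0,"rz":0,"fingers":-0.5}
    - {"x":120,"y":0,"z":-150,"rx":0,"ry":0,"rz":0,"fingers":-0.5}
    - {"x":160,"y":0,"z":-150,"rx":0,"ry":0,"rz":0,"fingers":-0.5}
    - {"x":160,"y":0,"z":-150,"rx":0,"ry":0,"rz":0,"fingers":-0.5}
    - {"x":160,"y":0,"z":-150,"rx":0,"ry":0,"rz":0,"fingers":-0.5}
    - {"x":160,"y":0,"z":-150,"rx":0,"ry":0,"rz":0,"fingers":-0.5}

```text
time_s: 34.72
tool_pos: [0.5121, -0.1707, 0.2127]
tool_rot: [180.0, 0.0, 85.4]
force: [-0.3, -0.2, 0.2]
grip_width: 0.0653
grasp_force: 0.0
```

```bash
python3 - <<'E'
from m import *
a=cam("side")["image"][60:384,80:512];c=cam("top"); b=c["image"][120:260,100:420]
b=cv2.resize(b,(432,189),interpolation=cv2.INTER_CUBIC)
save("s7.png",np.vstack([a,b]))
b0=L("c0")["top"]; 
for n,m in(("red",lambda h,s,v:((h<5)|(h>174))&(s>170)&(v>60)),):
    print([comp(m(*hsv(x)),187,144)[0] for x in(b0,c)])
E
```

```text
[array([187.3071161 , 144.51310861]), array([187.40076336, 144.8778626 ])]
```

View pics/s7.png

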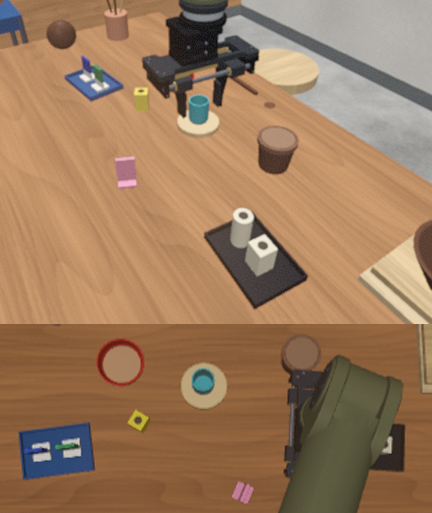

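The picture shows both posts upright in the black tray (243,228 and 261,255), both tiles upright in the blue tray, and the cup centred on the board. The bowl and pot have not moved. Handing in.

```bash
python3 -c "
from cell import workorder
print(workorder.sign_off())"
```

```text
the job is handed in; nothing more can be done
None
```

I placed all five pieces and handed in the job at about 35 s: in the last camera view both posts are upright in the black tray, both tiles upright in the blue tray, the cup is centred on the round board, and the brown pot and red bowl appear unmoved (hand-in returned no verdict).

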